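Clamp the tapped block and start its bolt

ROBOT

A 6-joint arm with a two-finger parallel gripper is mounted at the origin on a cart in front of the work surface, level with it; the furniture and walls round the work are solid. World frame = base frame: x ahead of the robot, y to its left, z up, the work surface at z = 0. Lengths are in m, angles in rad, forces in N, time in s.
With the tool pointing down it reaches from about 0.275 to 0.825 m from the base axis. Payload 4.9 kg.
Tool frame: the origin (TCP) lies between the finger pads; the fingertips stand 17 mm ahead of it and the grasp point (between the pads) lies 2 mm behind it; z points along the fingers, y is the line along which they close (so a half turn about z gives the same grasp; the last joint's range is limited). The gripper opens to 85 mm and grips with 20 to 120 N. Pads are 22 mm wide; open, the fingers measure 114 mm over their backs; the gripper's body (76 mm by 85 mm) begins 54 mm behind the grasp point. The pads swing forward as they close: fully open they stand 13 mm farther back than shut.
Start: joints at [1.025, 0.326, -0.193, 1.052, 0, 1.437], TCP at [0.22, 0.504, 0.248] pointing down, gripper open.
Joint ranges: [-2.65, 2.65], [-0.97, 1.79], [-1.3, 1.35], [-1.93, 2.1], [-1.47, 1.37], [-3.14, 3.14]. Speed limits (rad/s): [2.57, 2.57, 3.14, 3.14, 3.14, 3.14].

INTERFACE

Orientations are given as a rotation vector (axis times angle).
In Python, from plant import manip gives the robot as it stands.
- The arm moves only by the tool apply_moves, never from a script. Its argument "targets" is a list that holds one entry, the list of rows, each a list of 7 numbers: the finger opening in cm, from 0 to 8.54, then the shift along the tool's x, y, z in cm, then the turn, a rotation vector about the tool's x, y, z in units of 5 degrees (1.0 is 5 degrees). In form: [[[claw, x, y, z, wx, wy, wz], ...]]. A call has exactly 5 rows; each row is the pose to reach, as a shift and turn from the pose commanded when the call began, along the tool's axes at that moment; what a row does not reach only later rows make up. A row lasts 1/8 s, in which the tool goes at most 62.5 mm and 10.7 degrees, less where a joint would pass 70% of its speed; a pose out of reach is approached as far as the arm can. A call with a gripper value outside its range is refused whole. The fingers move at their own pace and stop on an object; "squeeze" is the grip in N (left out, the last holds). Time passes only in rows, so rows that repeat a pose let the fingers close, or fill a call up. It gives the time, the measured TCP pose, the force, the opening and the grip force at its end, in the units of the state.
- manip.state(): the state, without advancing time (a new reading comes with each control period).
- manip.capture(name): name is "scene" or "top"; returns a dict with "image" (420x560x3 uint8, red, green, blue), "vertical_fov" (degrees; the focal length in pixels is half the picture's height over the tangent of half this angle, whatever the lens; pixels are square), "cx", "cy" (the principal point, pixels), "distortion" ([k1, k2, p1, p2, k3] as OpenCV has them; the pictures are not rectified), "extrinsics" (4x4, takes a point from world to camera coordinates). Camera axes: x right, y down, z forward; pixel columns grow to the right and rows downward; lengths in m; the calibration is good to about 2 mm. A picture is of the moment at which its call begins. There is no depth.
- manip.sign_off(): hands the job in; it is judged then, once.
The state is a dict: "time_s": time; "joint_pos": joint angles; "dq": joint speeds; "tau": joint torques, N m; "position": TCP position; "eef_rot": TCP orientation; "wrist_force": force on the tool from outside, world axes, zero at the start; "torque": the same for the moment, N m; "width": finger opening in m; "gripper_force": force on a finger pad.
Only numpy, scipy, OpenCV 4.12 (cv2) and the standard library are available. Lean on these libraries where they do the work, as an engineer would, in place of code of your own. Each camera call takes 0.05 s, during which the arm holds its last target. There are 200 camera calls.

TASK

Crank the small vise clockwise (seen from its handle end) until its jaw grips the metal block firmly. Then turn the hex bolt that stands in the block's boss backward (counter-clockwise from above) until you feel it drop off the start of the thread, and turn it forward (clockwise) about one full turn from there so that it is properly started. Finish while still gripping the bolt head between the fingers, keeping it still, with the block clamped; leave the tools and gauges lying round the vise alone.

Things in the scene. Friction and masses are not known exactly. Their poses are not given: they have to be found in the camera images.
- vise: grey drill vise fixed to the bench, 142 x 90 mm, 88 mm high; origin under its base, its x axis runs along the screw from the crank (middle of its handle at x = -102 mm, on the robot's right) to the fixed jaw (at +x, on the left, jaw face at x = 45 mm). Bed for the block at z = 34 mm; jaws 84 mm wide, tops at z = 88 mm
- vise_jaw: moving jaw of the vise (its listed origin coincides with the vise's when the jaw stands as built); it moves along the vise's x axis, 10 mm per turn of the crank
- crank_axis (a point): fixed point on the axis of the crank, 66 mm above the bench, level with the middle of the crank handle along the screw; its x axis is the crank's axis
- handle_mid (a point): middle of the crank's black handle, a round peg 14 mm thick and 38 mm long that lies parallel to the vise's x axis, 38 mm off the crank's axis, and spins freely on its pin. It starts near the top of its circle and goes away from the robot, down the far side, towards the bottom as the vise closes (lowest 28 mm above the bench)
- vise_crank (a joint): angle of the crank, rad; grows clockwise as seen from the crank end (looking along the vise's x axis), which closes the vise: 3.2 to 4.2 rad of cranking bring the jaw onto the block (at about 3.8), another 0.2 to 0.5 clamp it. Turning it free takes about 4 N at the handle, clamping 8 to 20 N; the screw holds by itself once the handle is let go
- workpiece: loose aluminium block, 46 mm (along the vise's screw) x 60 x 44 mm, with a round threaded boss 38 mm across and 14 mm high on top; origin at the centre of its underside. It stands on the bed of the vise between the jaws with a few mm of play
- bolt_head (a point): centre of the bolt's hexagonal head: 30 mm across flats, 34.6 mm over corners, 16 mm high, on a 20 mm shank; 96 mm above the block's underside when bolt_slide is 0. Its x axis points square to one pair of flats (flats every 60 degrees), z up. Bolt 0.3 kg; it turns with very little force; the head stays at least 16 mm above the boss during the job
- bolt (a joint): turn of the bolt, rad; grows backward (counter-clockwise from above), and falls as the bolt is turned forward. It starts 0.5 to 1.2 rad short of the place where the drop comes, which is at 0 to 0.15. The bolt stays in the boss and turns on its own axis
- bolt_slide (a joint): height of the bolt, m; 0 at the lip of the thread (right-hand, one start, 6 mm pitch). Turned backward the bolt climbs slowly to 0, then falls 6 mm over the lip by its own weight if the fingers hold it loosely (1 to 2 mm wider than the flats), are opened, or press it down; one turn forward from there brings it to -0.012
- screwdriver: red screwdriver, 206 mm, lying to the right of the vise; leave alone
- plug_gauge: steel plug gauge, 113 mm, lying left of the vise; leave alone
- ring_gauge: steel ring gauge, 65 mm across, lying behind the vise; leave alone

How it is judged:
On the way, in this order (a step that is already met when the one before it is completed fails the run):
1. the moving jaw presses on the block with more than 15 N (contact force between vise_jaw and workpiece above 15 N), for 0.3 s.
2. the bolt has been turned backward and has dropped over the lip of the thread (value of joint bolt above -0.6 rad and value of joint bolt_slide below -0.0042 m), for 0.1 s.
At the end, for the whole second after the job is handed in: the bolt, having dropped over the lip, stands one turn further in (slide between -13.2 and -10.2 mm; -12 is one turn), at rest and gripped by the fingers with more than 4 N, and the block stands on the vise's bed, still clamped with more than 15 N (value of joint bolt_slide between -0.0132 and -0.0102 m and value of joint bolt above -7.4 rad and contact force between the fingers and bolt above 4 N and velocity of joint bolt between -0.1 and 0.1 rad/s and contact force between vise_jaw and workpiece above 15 N and z of workpiece in the frame of vise between 0.031 and 0.038 m and angle between workpiece's own z axis and vertical below 0.08 rad); the arm keeps its last pose, push and grip.
It fails at once if a tool or gauge beside the vise is moved more than 20 mm (distance of any of screwdriver, plug_gauge, ring_gauge from where it was at the start of the episode above 0.02 m).
It also fails if it takes over 72 s, if anything falls off the work surface, if the arm or the gripper's body presses on something with over 40 N, if the wrist force passes 120 N, or if a joint passes its speed limit or range.

## Working session

There is one attempt and no reset: what is moved stays moved. The work goes in short steps, Python scripts to look and compute and a tool call to move; the robot and the scene stay as the last step left them, time stands still between calls to the robot, and variables do not carry over. Pictures are saved under pics/ and viewed, at most 10 in all, crops included, and the job is handed in when it is done.

Besides the shell and the picture viewer there is one more tool, called after ">>>" by a JSON object that holds its "op" and its "data", one argument or row to a line. apply_moves: Moves the arm, as the interface text tells. Its arguments: {"type":"object","properties":{"targets":{"type":"array"},"squeeze":{"type":"number"}},"required":["targets"]}

```bash
ls; mkdir -p pics; cat > h.py <<'E'
import numpy as np, cv2
from plant import manip
from scipy.spatial.transform import Rotation as R
def K(c):
    h=c["image"].shape[0]; f=h/2/np.tan(np.radians(c["vertical_fov"])/2)
    return np.array([[f,0,c["cx"]],[0,f,c["cy"]],[0,0,1]])
def ray(c,uv):
    p=cv2.undistortPoints(np.array([[uv]],float),K(c),np.array(c["distortion"],float))[0,0]
    T=np.array(c["extrinsics"]); d=T[:3,:3].T@np.array([p[0],p[1],1]); o=-T[:3,:3].T@T[:3,3]
    return o,d/np.linalg.norm(d)
def onz(c,uv,z):
    o,d=ray(c,uv); return o+d*(z-o[2])/d[2]
def proj(c,P):
    T=np.array(c["extrinsics"])
    return cv2.projectPoints(np.array(P,float).reshape(-1,3),cv2.Rodrigues(T[:3,:3])[0],T[:3,3],K(c),np.array(c["distortion"],float))[0][:,0]
def save(c,n): cv2.imwrite("pics/"+n+".png",c["image"][:,:,::-1])
E
python3 - <<'E'
from h import *
import pickle
for n in("scene","top"):
    c=manip.capture(n); save(c,n+"0"); pickle.dump(c,open(n+"0.pkl","wb"))
    o,d=ray(c,(c["cx"],c["cy"])); print(n,o,d,c["vertical_fov"],c["distortion"])
print(manip.state())
E
```

```text
pics
scene [0.03768292 0.19038923 0.73049025] [ 0.56237602 -0.46281096 -0.68522933] 54.37115594865573 [-0.04208323  0.          0.          0.          0.        ]
top [ 0.41055687 -0.24145443  1.33625814] [ 0.13636503 -0.00999243 -0.99060826] 47.597234471819704 [-0.0521136  0.         0.         0.         0.       ]
{'time_s': 0.1, 'joint_pos': array([ 1.02479035e+00,  3.26887851e-01, -1.93480670e-01,  1.05197070e+00,
        4.89484771e-06,  1.43654863e+00]), 'dq': array([-0.00017597, -0.00150205,  0.0024946 ,  0.00067926, -0.00103697,
       -0.00034474]), 'tau': array([ 1.85219171e-03, -4.44238973e+01,  2.63038695e+01,  7.87818397e-03,
       -1.25983893e-04,  6.11611284e-06]), 'position': array([0.21988142, 0.50360925, 0.24757147]), 'eef_rot': array([-6.42122586e-01, -3.07473820e+00,  2.28179393e-03]), 'wrist_force': array([ 0.42868778, -0.57223015, -0.47465029]), 'torque': array([-0.01276662, -0.0266891 , -0.03061401]), 'gripper_force': 0.0, 'width': 0.0856252041077975}
```

View pics/scene0.png

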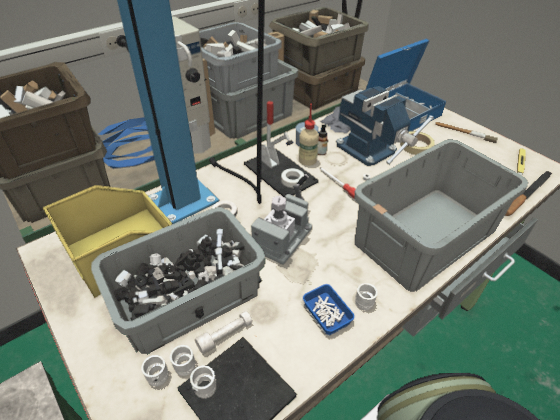

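View pics/top0.png

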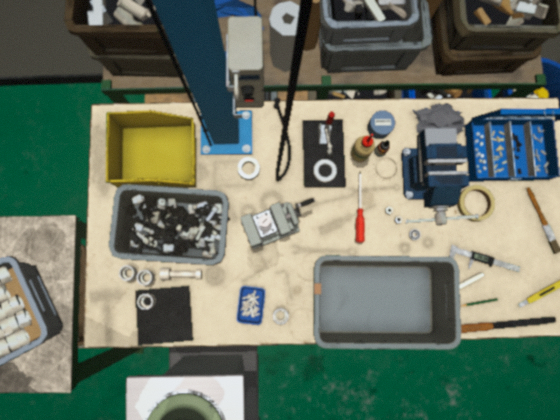

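Scene view: vise at about (283,225), bin on its left. Top view: vise at (270,222), with the crank's black handle at (307,203). Enlarging both.

```bash
python3 - <<'E'
from h import *
import pickle
s=pickle.load(open("scene0.pkl","rb"))["image"][180:275,235:325]; t=pickle.load(open("top0.pkl","rb"))["image"][185:260,225:325]
a=cv2.resize(s,None,fx=6,fy=6,interpolation=cv2.INTER_CUBIC); b=cv2.resize(t,None,fx=8,fy=8,interpolation=cv2.INTER_CUBIC)
cv2.imwrite("pics/sz.png",a[:,:,::-1]); cv2.imwrite("pics/tz.png",b[:,:,::-1])
E
```

```text
(no output)
```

View pics/sz.png

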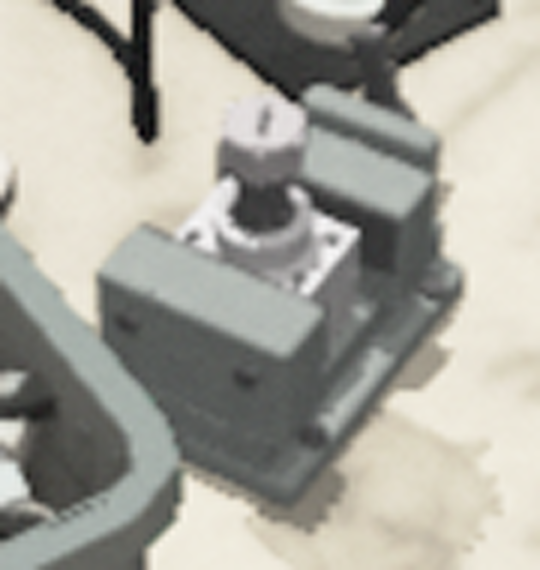

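View pics/tz.png

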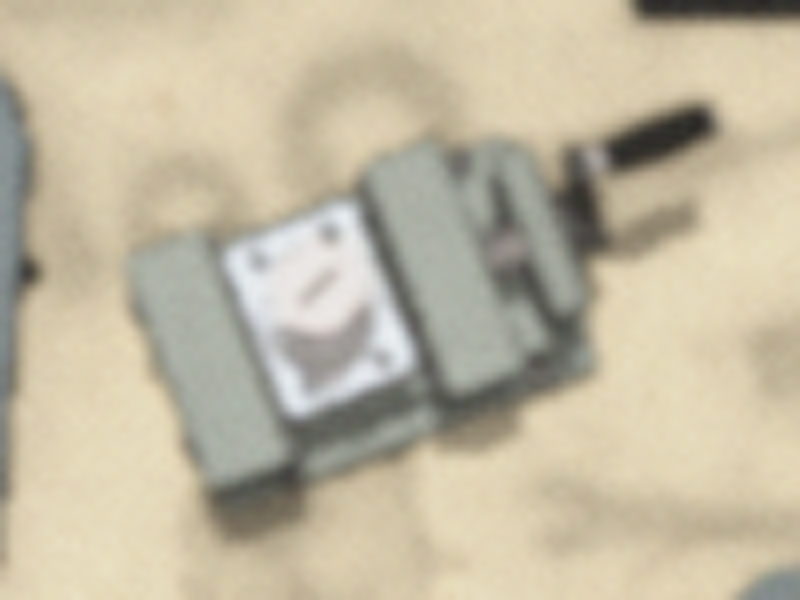

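```bash
cat > m.py <<'E'
from h import *
import pickle
S=pickle.load(open("scene0.pkl","rb"));T=pickle.load(open("top0.pkl","rb"))
zs=lambda u,v:(u/6+235-.42,v/6+180-.42); zt=lambda u,v:(u/8+225-.44,v/8+185-.44)
f={}
for nm,c,pts in(("top",T,[zt(130,255),zt(205,232),zt(290,455),zt(212,487)]),("scene",S,[zs(100,275),zs(145,225),zs(328,302),zs(285,360)])):
    P=np.array([onz(c,p,.088) for p in pts])[:,:2]; f[nm]=P
    print(nm,P.round(4).tolist(),"lens",[np.linalg.norm(P[i]-P[(i+1)%4]).round(4) for i in range(4)])
    # inner edge P1->P2 is vise +y
    y=(P[2]-P[1])+(P[3]-P[0]); y/=np.linalg.norm(y); x=np.array([y[1],-y[0]]); print(" xaxis",x,"yaw",np.degrees(np.arctan2(x[1],x[0])),"origin",P.mean(0)-x*.058, "inner",(P[1]+P[2])/2-x*.045)
print("movjaw",[onz(T,zt(*p),.088)[:2].round(4).tolist() for p in((365,170),(435,145),(520,370),(450,395))])
print("bolt top",onz(T,zt(318,288),.137), "scene",onz(S,zs(262,122),.137))
# black handle mask in top
im=T["image"].astype(int); m=(im.max(2)<75).astype(np.uint8); m[:, :298]=0; m[:,325:]=0; m[:195]=0; m[215:]=0
vs,us=np.nonzero(m); print("handle px",us.min(),us.max(),vs.min(),vs.max(),us.mean(),vs.mean(),len(us))
for z in(.09,.104): print(onz(T,(us.mean(),vs.mean()),z), onz(T,zt(612,160),z),onz(T,zt(712,113),z))
E
python3 m.py
```

```text
top [[0.5732, -0.1638], [0.5803, -0.1887], [0.5059, -0.2155], [0.496, -0.1898]] lens [np.float64(0.0259), np.float64(0.0791), np.float64(0.0276), np.float64(0.0814)]
 xaxis [-0.32872853  0.94442446] yaw 109.19162066440019 origin [ 0.55791052 -0.24421251] inner [ 0.55792047 -0.24458797]
scene [[0.5689, -0.1621], [0.58, -0.1909], [0.5066, -0.2194], [0.4939, -0.1891]] lens [np.float64(0.0308), np.float64(0.0788), np.float64(0.0329), np.float64(0.0797)]
 xaxis [-0.35041877  0.93659313] yaw 110.5129311538024 origin [ 0.55769093 -0.24470187] inner [ 0.55907473 -0.24729667]
movjaw [[0.6, -0.242], [0.6079, -0.2654], [0.5324, -0.2917], [0.5246, -0.2684]]
bolt top [ 0.55501055 -0.22630959  0.137     ] scene [ 0.55572959 -0.22722249  0.137     ]
handle px 298 312 199 214 305.8 202.9111111111111 45
[ 0.60552473 -0.33653329  0.09      ] [ 0.60135704 -0.3238315   0.09      ] [ 0.61646432 -0.35749865  0.09      ]
[ 0.60333454 -0.33546521  0.104     ] [ 0.59921366 -0.32290611  0.104     ] [ 0.61415124 -0.35619505  0.104     ]
```

```bash
cat >> h.py <<'E'
A=np.radians(109.7); XV=np.array([np.cos(A),np.sin(A),0]); YV=np.array([-XV[1],XV[0],0]); O=np.array([.5578,-.2445,0])
def vise(x,y,z): return O+XV*x+YV*y+np.array([0,0,z])
def row(p,Rm,p0=None,R0=None):
    s=manip.state(); p0=s["position"] if p0 is None else p0; R0=R.from_rotvec(s["eef_rot"]) if R0 is None else R0
    d=R0.inv().apply(np.array(p)-p0)*100; w=np.degrees((R0.inv()*Rm).as_rotvec())/5
    return np.r_[d,w].round(2).tolist()
def Rt(tilt,ydir=-YV):
    z=np.cos(tilt)*np.array([0,0,-1])+np.sin(tilt)*XV; x=np.cross(ydir,z); return R.from_matrix(np.c_[x,ydir,z])
RC=Rt(np.radians(25))
def peg(phi,back=0):  # TCP pose for crank angle phi from top
    p=vise(-.104,-.038*np.sin(phi),.066+.038*np.cos(phi)); return p-RC.apply([0,0,.003+back])
E
python3 - <<'E'
from h import *
import pickle
S=pickle.load(open("scene0.pkl","rb"))
print("pole",onz(S,(258,200),0)); print("peg",vise(-.102,-.014,.101))
print(peg(.38),row(peg(.38,.10),RC)); print(R.from_rotvec(manip.state()["eef_rot"]).as_matrix().round(2).tolist())
E
```

```text
pole [ 0.70839282 -0.28059192  0.        ]
peg [ 0.6053643  -0.33581066  0.101     ]
[ 0.6065553  -0.33885523  0.10400818] [-72.05, -64.8, 5.38, -2.05, 4.72, 9.19]
[[-0.92, 0.4, -0.0], [0.4, 0.92, -0.0], [0.0, -0.0, -1.0]]
```

>>> {"op": "apply_moves", "data": {
  "targets": [
    [[8.5,-7,-6.5,-2,-0.2,0.5,0.9],[8.5,-12,-11,-3,-0.4,0.9,1.8],[8.5,-17,-15,-3,-0.6,1.4,2.8],[8.5,-21,-19,-3,-0.8,1.9,3.7],[8.5,-25,-23,-3,-1.0,2.4,4.6]]
  ]
}}

```text
time_s: 0.72
position: [0.3465, 0.219, 0.2782]
eef_rot: [-1.171, -2.707, -0.191]
wrist_force: [0.4, 0.1, -0.3]
width: 0.0851
gripper_force: 0.0
```

>>> {"op": "apply_moves", "data": {
  "targets": [
    [[8.5,0,-6,0,0,0,0],[8.5,0,-12,0,0,0,0],[8.5,0,-18,0,0,0,0],[8.5,0,-24,0,0,0,0],[8.5,0,-28,0,0,0,0]]
  ]
}}

```text
time_s: 1.35
position: [0.1397, 0.0295, 0.2656]
eef_rot: [-1.168, -2.709, -0.188]
wrist_force: [0.0, -1.3, -0.2]
width: 0.0851
gripper_force: 0.0
```

```bash
python3 - <<'E'
from h import *
s=manip.state(); print(s["time_s"],s["position"],s["joint_pos"].round(2)); print(row(peg(.38,.10),RC)); print(R.from_rotvec(s["eef_rot"]).as_matrix().round(2).tolist())
E
```

```text
1.35 [0.13971684 0.02945308 0.26560558] [-0.57 -0.41 -0.87  1.32  0.09  0.23]
[-62.77, 6.94, -6.5, -1.06, 2.34, 4.59]
[[-0.67, 0.73, -0.12], [0.71, 0.68, 0.19], [0.22, 0.04, -0.97]]
```

>>> {"op": "apply_moves", "data": {
  "targets": [
    [[8.5,-6,0.7,-0.6,-0.2,0.4,0.9],[8.5,-12,1.4,-1.3,-0.4,0.8,1.8],[8.5,-18,2.1,-1.9,-0.6,1.2,2.7],[8.5,-24,2.8,-2.6,-0.8,1.6,3.6],[8.5,-30,3.5,-3.2,-1.06,2.34,4.59]]
  ]
}}

```text
time_s: 1.98
position: [0.3741, -0.1656, 0.2325]
eef_rot: [-1.594, -2.255, -0.356]
wrist_force: [0.6, 0.1, 1.8]
width: 0.0849
gripper_force: 0.0
```

```bash
python3 - <<'E'
from h import *
s=manip.state(); print(s["time_s"],s["position"],s["joint_pos"].round(2)); print(row(peg(.38,.10),RC)); print(R.from_rotvec(s["eef_rot"]).as_matrix().round(2).tolist())
E
```

```text
1.975 [ 0.37409898 -0.16563384  0.23251311] [-0.74  0.36 -0.29  1.32  0.2   0.45]
[-27.24, 16.15, -8.59, 0.02, -0.03, -0.04]
[[-0.3, 0.94, -0.14], [0.85, 0.33, 0.4], [0.42, 0.0, -0.91]]
```

>>> {"op": "apply_moves", "data": {
  "targets": [
    [[8.5,-5,3.2,-1.7,0,0,0],[7,-10.5,6.4,-3.4,0,0,0],[6,-16,9.6,-5.1,0,0,0],[5,-21.5,12.8,-6.8,0,0,0],[5,-27.2,16.1,-8.6,0,0,0]]
  ]
}}

```text
time_s: 2.6
position: [0.5988, -0.3589, 0.1988]
eef_rot: [-1.592, -2.258, -0.354]
wrist_force: [1.9, -1.2, -0.6]
width: 0.0498
gripper_force: 0.0
```

```bash
python3 - <<'E'
from h import *
s=manip.state(); print(s["time_s"],s["position"],s["joint_pos"].round(2)); print(row(peg(.38,.0),RC)); print(R.from_rotvec(s["eef_rot"]).as_matrix().round(2).tolist())
c=manip.capture("top"); t=c["image"][180:260,225:325]; u=manip.capture("scene")["image"][140:240,225:335]
b=np.hstack([cv2.resize(t,(500,400),interpolation=2),cv2.resize(u,(300,400),interpolation=2)]); 
b=np.vstack([cv2.resize(t,(375,300),interpolation=2),cv2.resize(u,(375,300),interpolation=2)])
b=np.hstack([cv2.resize(t,(400,320),interpolation=2),cv2.resize(u,(400,364),interpolation=2)[:320]])
cv2.imwrite("pics/a1.png",b[:,:,::-1])
E
```

```text
2.6 [ 0.59877407 -0.35885746  0.19879965] [-0.73  1.    0.8   1.76  0.2   0.46]
[-2.55, 1.4, 9.27, 0.01, -0.01, -0.01]
[[-0.3, 0.94, -0.14], [0.85, 0.34, 0.4], [0.42, 0.0, -0.91]]
```

View pics/a1.png

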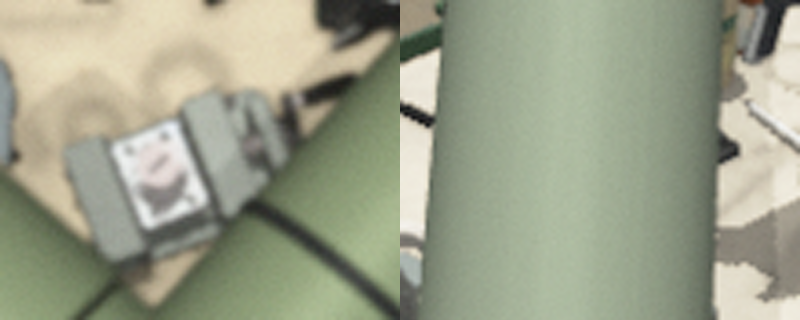

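Top camera (left): the vise, with the handle at crop (330,88) just clear of the arm; the scene camera (right) is blocked by the arm. I'll check the lag with a small hold.

>>> {"op": "apply_moves", "data": {
  "targets": [
    [[5,0,0,0,0,0,0],[5,0,0,0,0,0,0],[5,0,0,0,0,0,0],[5,0,0,0,0,0,0],[5,0,0,0,0,0,0]]
  ]
}}

```text
time_s: 3.32
position: [0.5976, -0.3576, 0.2012]
eef_rot: [-1.592, -2.259, -0.354]
wrist_force: [-0.5, 0.4, -0.6]
width: 0.0497
gripper_force: 0.0
```

```bash
python3 - <<'E'
from h import *
s=manip.state(); print(s["time_s"],s["position"],s["joint_pos"].round(2)); print(row(peg(.38,.0),RC))
E
```

```text
3.325 [ 0.59755565 -0.35759416  0.20124639] [-0.73  0.99  0.79  1.75  0.2   0.46]
[-2.79, 1.47, 9.43, 0.01, -0.0, -0.01]
```

>>> {"op": "apply_moves", "data": {
  "targets": [
    [[5,-1.4,0.7,1,0,0,0],[5,-2.8,1.45,3,0,0,0],[5,-2.8,1.45,5,0,0,0],[5,-2.8,1.45,7,0,0,0],[5,-2.8,1.45,8,0,0,0]]
  ]
}}

```text
time_s: 3.95
position: [0.6078, -0.3436, 0.1136]
eef_rot: [-1.59, -2.256, -0.354]
wrist_force: [-0.2, -0.3, -0.3]
width: 0.0503
gripper_force: 0.0
```

>>> {"op": "apply_moves", "data": {
  "targets": [
    [[5,0,0,0.7,0,0,0],[5,0,0,1.4,0,0,0],[5,0,0,1.4,0,0,0],[5,0,0,1.4,0,0,0],[5,0,0,1.4,0,0,0]]
  ]
}}

```text
time_s: 4.58
position: [0.6068, -0.3396, 0.1036]
eef_rot: [-1.592, -2.259, -0.354]
wrist_force: [-0.1, -0.1, 1.0]
width: 0.0501
gripper_force: 0.0
```

```bash
python3 - <<'E'
from h import *
s=manip.state(); print(s["time_s"],s["position"],s["joint_pos"].round(2),s["wrist_force"]); print(row(peg(.38,.0),RC))
c=manip.capture("top"); t=c["image"][180:240,265:345]
cv2.imwrite("pics/a2.png",cv2.resize(t,(800,600),interpolation=2)[:,:,::-1])
E
```

```text
4.575 [ 0.60675202 -0.33955604  0.10361001] [-0.7   1.02  0.61  1.54  0.21  0.48] [-0.09293231 -0.13842416  1.04205365]
[0.08, 0.01, -0.01, 0.01, -0.0, -0.01]
```

View pics/a2.png

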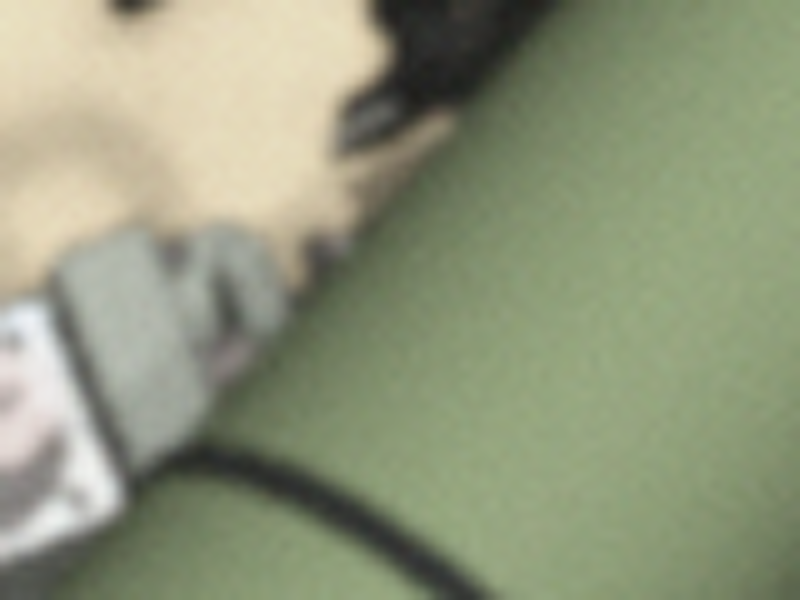

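The arm hides the handle; only the far finger shows, at crop (370,130). I'll close the fingers and check the opening.

>>> {"op": "apply_moves", "data": {
  "targets": [
    [[3,0,0,0,0,0,0],[1.2,0,0,0,0,0,0],[1,0,0,0,0,0,0],[1,0,0,0,0,0,0],[1,0,0,0,0,0,0]]
  ],
  "squeeze": 40
}}

```text
time_s: 5.25
position: [0.6068, -0.3393, 0.1033]
eef_rot: [-1.592, -2.259, -0.355]
wrist_force: [1.2, -0.1, 1.1]
width: 0.0127
gripper_force: 39.0
```

```bash
python3 - <<'E'
from h import *
s=manip.state(); print(s["time_s"],s["position"],s["width"],s["gripper_force"],s["wrist_force"],s["torque"]); print(row(peg(.38,.0),RC))
p=peg(.38)
for a in np.arange(.2,1.7,.2): print(a.round(1),row(peg(.38+a),RC,p,RC))
E
```

```text
5.25 [ 0.60678598 -0.33928339  0.10332269] 0.012691737761287607 39.04569942620583 [ 1.2329292  -0.09237923  1.13482991] [-0.34401669 -0.40591592 -0.0203305 ]
[0.07, -0.01, -0.04, 0.02, -0.01, -0.01]
0.2 [-0.15, 0.67, 0.32, 0.0, 0.0, 0.0]
0.4 [-0.35, 1.26, 0.75, 0.0, 0.0, 0.0]
0.6 [-0.6, 1.75, 1.28, 0.0, 0.0, 0.0]
0.8 [-0.88, 2.1, 1.89, 0.0, 0.0, 0.0]
1.0 [-1.19, 2.32, 2.55, 0.0, 0.0, 0.0]
1.2 [-1.51, 2.39, 3.23, 0.0, 0.0, 0.0]
1.4 [-1.82, 2.31, 3.91, 0.0, 0.0, 0.0]
1.6 [-2.13, 2.08, 4.57, 0.0, 0.0, 0.0]
```

>>> {"op": "apply_moves", "data": {
  "targets": [
    [[1,-0.07,0.34,0.15,0,0,0],[1,-0.15,0.67,0.32,0,0,0],[1,-0.25,0.98,0.52,0,0,0],[1,-0.35,1.26,0.75,0,0,0],[1,-0.35,1.26,0.75,0,0,0]]
  ]
}}

```text
time_s: 5.88
position: [0.6193, -0.3347, 0.0958]
eef_rot: [-1.592, -2.259, -0.356]
wrist_force: [2.0, 0.2, 4.7]
width: 0.013
gripper_force: 39.4
```

```bash
python3 - <<'E'
from h import *
s=manip.state(); d=s["position"]-peg(.78); print(s["position"],"in vise",np.dot(d,XV),np.dot(d,YV),d[2]); f=s["wrist_force"]; print("F vise",f@XV,f@YV,f[2],s["torque"])
p=peg(.78)
for a in np.arange(.2,1.1,.2): print(a.round(1),row(peg(.78+a),RC,p,RC))
E
```

```text
[ 0.61927092 -0.33469814  0.09580143] in vise -0.0003725957060808765 -0.0007430810441373474 6.779239050402897e-05
F vise -0.43049330366012234 -1.9244106582783118 4.718242563807335 [-0.04399084 -0.41273224 -0.11513224]
0.2 [-0.25, 0.48, 0.53, 0.0, 0.0, 0.0]
0.4 [-0.53, 0.84, 1.14, 0.0, 0.0, 0.0]
0.6 [-0.84, 1.06, 1.8, 0.0, 0.0, 0.0]
0.8 [-1.16, 1.13, 2.48, 0.0, 0.0, 0.0]
1.0 [-1.48, 1.04, 3.16, 0.0, 0.0, 0.0]
```

>>> {"op": "apply_moves", "data": {
  "targets": [
    [[1,-0.25,0.48,0.53,0,0,0],[1,-0.53,0.84,1.14,0,0,0],[1,-0.84,1.06,1.8,0,0,0],[1,-1.16,1.13,2.48,0,0,0],[1,-1.48,1.04,3.16,0,0,0]]
  ]
}}

```text
time_s: 6.5
position: [0.6309, -0.3304, 0.0607]
eef_rot: [-1.592, -2.262, -0.36]
wrist_force: [6.6, 2.2, 2.8]
width: 0.013
gripper_force: 39.3
```

```bash
cat > f.py <<'E'
from h import *
import sys
ph=float(sys.argv[1]); s=manip.state(); d=s["position"]-peg(ph); print("err vise",(np.array([d@XV,d@YV,d[2]])*1e3).round(1)); f=s["wrist_force"]
t=np.array([-np.cos(ph),-np.sin(ph)]); r=np.array([-np.sin(ph),np.cos(ph)]); g=np.array([f@YV,f[2]])
print("F x,tan,rad",f@XV,g@t,g@r,"tq",s["torque"],"q",s["joint_pos"].round(2))
q=s["position"]-O+RC.apply([0,0,.003]); print("ang",np.arctan2(-(q@YV),q[2]-.066))
p=peg(ph)
for a in np.arange(.2,1.1,.2): print(a.round(1),row(peg(ph+a),RC,p,RC))
E
python3 f.py 1.78
```

```text
err vise [-0.3 -2.7 -0.2]
F x,tan,rad -0.18753477109558903 -4.193630733229406 6.189318250062123 tq [ 0.23532033 -1.30525651 -0.57382854] q [-0.68  1.09  0.64  1.5   0.23  0.51]
ang 1.7703854074309482
0.2 [-0.31, -0.23, 0.66, 0.0, 0.0, 0.0]
0.4 [-0.59, -0.6, 1.26, 0.0, 0.0, 0.0]
0.6 [-0.83, -1.09, 1.78, 0.0, 0.0, 0.0]
0.8 [-1.03, -1.69, 2.2, 0.0, 0.0, 0.0]
1.0 [-1.17, -2.37, 2.51, 0.0, 0.0, 0.0]
```

>>> {"op": "apply_moves", "data": {
  "targets": [
    [[1,-0.31,-0.1,0.66,0,0,0],[1,-0.59,-0.4,1.26,0,0,0],[1,-0.83,-0.9,1.78,0,0,0],[1,-1.03,-1.5,2.2,0,0,0],[1,-1.17,-2.15,2.51,0,0,0]]
  ]
}}

```text
time_s: 7.12
position: [0.6081, -0.3388, 0.0315]
eef_rot: [-1.592, -2.259, -0.355]
wrist_force: [3.7, 0.3, 2.2]
width: 0.0128
gripper_force: 39.4
```

```bash
python3 f.py 2.78
```

```text
err vise [-0.5 -2.2 -1.7]
F x,tan,rad -0.9909953920711899 -4.094550424203271 -0.8554944727209917 tq [-0.25884964 -0.80233612 -0.29796594] q [-0.7   1.08  0.55  1.42  0.21  0.48]
ang 2.745076067983118
0.2 [-0.08, -0.73, 0.18, 0.0, 0.0, 0.0]
0.4 [-0.1, -1.49, 0.22, 0.0, 0.0, 0.0]
0.6 [-0.06, -2.24, 0.13, 0.0, 0.0, 0.0]
0.8 [0.05, -2.96, -0.1, 0.0, 0.0, 0.0]
1.0 [0.21, -3.61, -0.46, 0.0, 0.0, 0.0]
```

>>> {"op": "apply_moves", "data": {
  "targets": [
    [[1,-0.08,-0.73,0.18,0,0,0],[1,-0.1,-1.49,0.22,0,0,0],[1,-0.06,-2.24,0.13,0,0,0],[1,0.05,-2.96,-0.1,0,0,0],[1,0.21,-3.61,-0.46,0,0,0]]
  ]
}}

```text
time_s: 7.75
position: [0.5749, -0.3509, 0.0364]
eef_rot: [-1.593, -2.26, -0.357]
wrist_force: [10.4, 0.7, -6.6]
width: 0.0127
gripper_force: 38.9
```

```bash
python3 f.py 3.78
```

```text
err vise [-0.7 -2.9 -1.8]
F x,tan,rad -2.791664302003702 -11.990536884894635 -0.622509396455432 tq [-0.60962284 -2.2662728  -0.91676695] q [-0.74  1.03  0.45  1.38  0.2   0.44]
ang -2.5919686114361795
0.2 [0.22, -0.56, -0.46, 0.0, 0.0, 0.0]
0.4 [0.47, -1.01, -1.02, 0.0, 0.0, 0.0]
0.6 [0.77, -1.33, -1.64, 0.0, 0.0, 0.0]
0.8 [1.08, -1.5, -2.31, 0.0, 0.0, 0.0]
1.0 [1.4, -1.53, -3.0, 0.0, 0.0, 0.0]
```

>>> {"op": "apply_moves", "data": {
  "targets": [
    [[1,0.1,-0.28,-0.22,0,0,0],[1,0.22,-0.56,-0.46,0,0,0],[1,0.34,-0.8,-0.73,0,0,0],[1,0.34,-0.8,-0.73,0,0,0],[1,0.34,-0.8,-0.73,0,0,0]]
  ],
  "squeeze": 70
}}

```text
time_s: 8.38
position: [0.5686, -0.3533, 0.0428]
eef_rot: [-1.593, -2.261, -0.359]
wrist_force: [12.0, 1.4, -12.3]
width: 0.0121
gripper_force: 68.8
```

```bash
python3 f.py 4.08
```

```text
err vise [-0.8 -4.1 -3.5]
F x,tan,rad -2.747778664189114 -16.845855977251773 -2.1758264652629222 tq [-1.21641016 -2.72852722 -1.06359433] q [-0.75  1.02  0.44  1.38  0.2   0.44]
ang -2.344478331612314
0.2 [0.28, -0.39, -0.59, 0.0, 0.0, 0.0]
0.4 [0.58, -0.63, -1.24, 0.0, 0.0, 0.0]
0.6 [0.9, -0.73, -1.92, 0.0, 0.0, 0.0]
0.8 [1.22, -0.68, -2.61, 0.0, 0.0, 0.0]
1.0 [1.53, -0.48, -3.27, 0.0, 0.0, 0.0]
```

>>> {"op": "apply_moves", "data": {
  "targets": [
    [[1,0.14,-0.2,-0.3,0,0,0],[1,0.28,-0.39,-0.59,0,0,0],[1,0.28,-0.39,-0.59,0,0,0],[1,0.28,-0.39,-0.59,0,0,0],[1,0.28,-0.39,-0.59,0,0,0]]
  ]
}}

```text
time_s: 9.0
position: [0.5652, -0.3545, 0.0479]
eef_rot: [-1.592, -2.261, -0.359]
wrist_force: [13.8, 0.8, -19.0]
width: 0.0122
gripper_force: 68.8
```

```bash
python3 f.py 4.28
```

```text
err vise [-0.8 -4.3 -4.9]
F x,tan,rad -3.941530631978429 -22.84347987947074 -4.038822526388598 tq [-1.82559606 -3.36886    -1.15582733] q [-0.76  1.01  0.43  1.38  0.2   0.43]
ang -2.1755649697082076
0.2 [0.3, -0.25, -0.65, 0.0, 0.0, 0.0]
0.4 [0.62, -0.35, -1.33, 0.0, 0.0, 0.0]
0.6 [0.94, -0.3, -2.02, 0.0, 0.0, 0.0]
0.8 [1.25, -0.1, -2.68, 0.0, 0.0, 0.0]
1.0 [1.54, 0.25, -3.29, 0.0, 0.0, 0.0]
```

>>> {"op": "apply_moves", "data": {
  "targets": [
    [[2.8,0,0,0,0,0,0],[2.8,0,0,0,0,0,0],[2.8,0,0,0,0,0,0],[2.8,0,0,-1.5,0,0,0],[2.8,0,0,-3,0,0,0]]
  ]
}}

```text
time_s: 9.62
position: [0.5656, -0.3667, 0.0786]
eef_rot: [-1.59, -2.255, -0.352]
wrist_force: [1.0, -0.8, -0.4]
width: 0.0282
gripper_force: 0.0
```

>>> {"op": "apply_moves", "data": {
  "targets": [
    [[2.8,0,0,-3,0,0,0],[2.8,0,0,-6,0,0,0],[4,0,0,-10,0,0,0],[5,0,0,-14,0,0,0],[5,0,0,-17,0,0,0]]
  ]
}}

```text
time_s: 10.25
position: [0.5805, -0.4283, 0.2342]
eef_rot: [-1.593, -2.258, -0.355]
wrist_force: [-13.4, 10.9, 57.3]
width: 0.05
gripper_force: 0.0
```

```bash
python3 - <<'E'
from h import *
import pickle
s=manip.state(); print(s["position"],s["joint_pos"].round(2),s["wrist_force"]); print(R.from_rotvec(s["eef_rot"]).as_matrix().round(2).tolist())
for n in("scene","top"):
    c=manip.capture(n); save(c,n+"1"); pickle.dump(c,open(n+"1.pkl","wb"))
    im=c["image"]; t=im[180:255,225:325] if n=="top" else im[170:275,230:330]
    globals()[n]=cv2.resize(t,(400,300 if n=="top" else 420),interpolation=2)
b=np.zeros((420,800,3),np.uint8); b[:300,:400]=top; b[:,400:]=scene; cv2.imwrite("pics/b1.png",b[:,:,::-1])
E
```

```text
[ 0.58052847 -0.4282691   0.23418209] [-0.81  1.22  1.35  2.1   0.17  0.39] [-13.36335735  10.85228     57.32981603]
[[-0.3, 0.94, -0.14], [0.85, 0.33, 0.4], [0.42, 0.0, -0.91]]
```

View pics/b1.png

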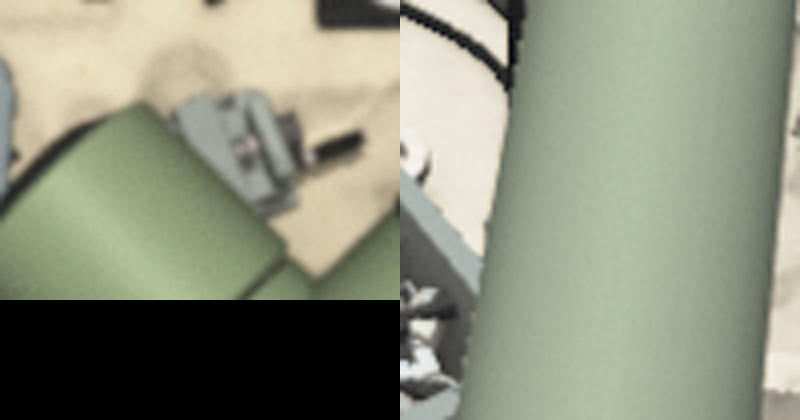

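The top view shows the handle moved to near side, crop (335,148); the arm hides the block. Joints 3 and 4 are at their limits, so I'll move out of there towards the bolt.

```bash
python3 - <<'E'
from h import *
s=manip.state(); print(s["joint_pos"],s["dq"].round(3),s["wrist_force"])
print(row([.50,-.28,.22],Rt(0)))
E
```

```text
[-0.80834845  1.21940639  1.34108977  2.10115184  0.17411096  0.38608979] [ 0.012 -0.009  0.039  0.06   0.01   0.004] [-0.10263409 -0.85678927 -1.21239352]
[14.62, -2.54, 8.04, -0.02, -5.07, -0.04]
```

>>> {"op": "apply_moves", "data": {
  "targets": [
    [[5,3.5,-0.6,2,0,-0.5,0],[5,7.5,-1.3,4,0,-2,0],[5,11,-2,6,0,-3.5,0],[5,14.5,-2.5,8,0,-5,0],[5,14.6,-2.5,8,0,-5,0]]
  ]
}}

```text
time_s: 10.98
position: [0.5229, -0.3107, 0.2289]
eef_rot: [-1.798, -2.548, -0.024]
wrist_force: [1.0, -0.8, 1.0]
width: 0.0498
gripper_force: 0.0
```

```bash
python3 - <<'E'
from h import *
s=manip.state(); print(s["time_s"],s["position"],s["joint_pos"].round(2),s["wrist_force"]); print(row([.39,-.38,.25],Rt(0)))
E
```

```text
10.975 [ 0.52291231 -0.31069005  0.22890353] [-0.66  0.46 -0.04  1.1   0.01  0.56] [ 0.97928738 -0.78192942  1.04661701]
[-2.01, -14.85, -2.15, -0.01, -0.31, -0.02]
```

>>> {"op": "apply_moves", "data": {
  "targets": [
    [[5,-1,-5,-1,0,0,0],[5,-2,-10,-2,0,0,0],[5,-3,-15,-3,0,0,0],[5,-4,-20,-3,0,0,0],[5,-5,-25,-3,0,0,0]]
  ]
}}

```text
time_s: 11.6
position: [0.3034, -0.4433, 0.2574]
eef_rot: [-1.793, -2.545, -0.027]
wrist_force: [-1.2, -0.4, 0.8]
width: 0.0502
gripper_force: 0.0
```

```bash
python3 - <<'E'
from h import *
import pickle
s=manip.state(); print(s["time_s"],s["position"],s["joint_pos"].round(2))
for n in("scene","top"):
    c=manip.capture(n); save(c,n+"2"); pickle.dump(c,open(n+"2.pkl","wb"))
    im=c["image"]; t=im[195:250,237:310] if n=="top" else im[180:250,255:315]
    globals()[n]=cv2.resize(t,(400,301) if n=="top" else (400,467),interpolation=2)
b=np.zeros((467,800,3),np.uint8); b[:301,:400]=top; b[:,400:]=scene; cv2.imwrite("pics/b2.png",b[:,:,::-1])
E
```

```text
11.6 [ 0.30342709 -0.44329522  0.25742745] [-1.11  0.32 -0.18  1.11  0.    0.12]
```

View pics/b2.png

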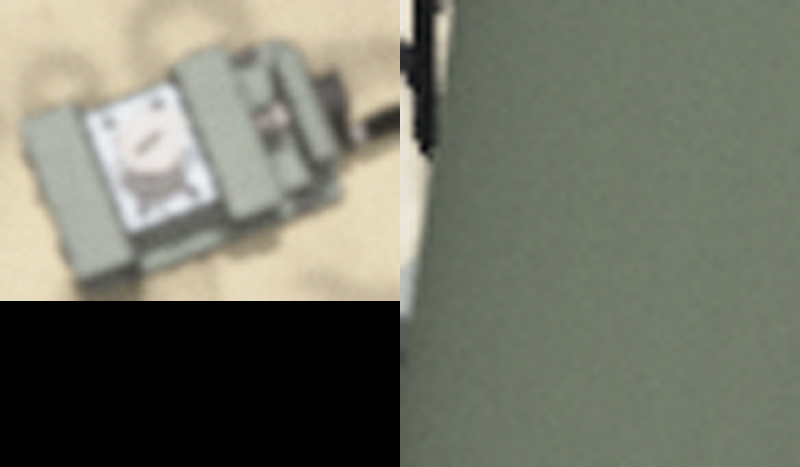

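Top view (left): block now sits against both jaws; bolt head centre near crop (152,143), so pixel about (264.4,221). I'll segment the head for its centre and flats.

```bash
cat > b.py <<'E'
from h import *
import pickle
for n,f,box in(("top2","top2.pkl",(237,195,310,250)),("scene0","scene0.pkl",(262,190,295,218))):
    c=pickle.load(open(f,"rb")); im=c["image"]; x0,y0,x1,y1=box
    t=cv2.resize(im[y0:y1,x0:x1],None,fx=8,fy=8,interpolation=cv2.INTER_CUBIC); f_=t.astype(int)
    L=f_.mean(2); w=f_[...,0]-f_[...,2]
    for name,(u,v) in(("head",(264,220)),("block",(258,217)),("boss",(265,228))) if n=="top2" else (("head",(279,199)),("side",(278,206)),("bg",(270,193))):
        print(n,name,im[v,u])
    m=((L>(165 if n=="top2" else 150))&(w>6)&(w<45)).astype(np.uint8)
    if n=="scene0": m=((L>145)&(w<30)&(w>0)).astype(np.uint8)
    m=cv2.morphologyEx(m,cv2.MORPH_OPEN,np.ones((9,9)))
    k,lab,st,ce=cv2.connectedComponentsWithStats(m)
    seed=((264.5-x0)*8,(220-y0)*8) if n=="top2" else ((279-x0)*8,(200-y0)*8)
    l=lab[int(seed[1]),int(seed[0])]; print(l,st[l],ce[l]/8+[x0-.44,y0-.44])
    cnt=max(cv2.findContours((lab==l).astype(np.uint8),0,1)[0],key=len)[:,0]/8+[x0-.44,y0-.44]
    P=np.array([onz(c,p,.137)[:2] for p in cnt]); ctr=cv2.moments(P.astype(np.float32).reshape(-1,1,2)*1e3); C=np.array([ctr["m10"],ctr["m01"]])/ctr["m00"]/1e3
    th=np.radians(np.arange(0,180,5)); wd=[np.ptp(P@[np.cos(a),np.sin(a)])*1e3 for a in th]
    print("ctr",C,"vise",(C-O[:2])@XV[:2],(C-O[:2])@YV[:2]); print(np.round(wd,1).tolist())
    z=np.sum(np.array(wd)*np.exp(-6j*th)); print("max width (corner) dir deg mod 60",np.degrees(-np.angle(z)/6)%60)
E
python3 b.py
```

```text
top2 head [193 188 181]
top2 block [217 217 221]
top2 boss [164 158 153]
9 [ 177  182   83   76 3852] [263.8699364  222.45492471]
ctr [ 0.55021797 -0.22507198] vise 0.020846779553955398 0.0005891656104324008
[24.0, 24.2, 24.2, 24.1, 24.3, 25.4, 26.4, 27.4, 28.3, 28.9, 29.4, 29.6, 29.6, 29.4, 29.0, 28.3, 27.4, 26.6, 25.9, 25.4, 24.6, 23.7, 24.1, 25.2, 26.0, 26.7, 27.2, 27.4, 27.7, 27.9, 27.8, 27.6, 27.1, 26.5, 25.7, 24.8]
max width (corner) dir deg mod 60 20.10965292442777
scene0 head [136 134 134]
scene0 side [141 137 136]
scene0 bg [232 226 212]
0 [   24     0   240   224 29490] [284.76670566 204.57286029]
ctr [ 0.5369789  -0.23112937] vise 0.019606744814584298 0.015095274849367367
[95.7, 93.3, 90.2, 86.5, 82.0, 77.0, 71.3, 65.2, 58.5, 53.5, 50.7, 56.2, 61.2, 66.1, 72.5, 78.4, 83.7, 88.3, 92.3, 95.6, 98.2, 100.0, 101.0, 101.3, 100.8, 99.6, 97.6, 94.8, 91.3, 91.6, 94.4, 96.5, 97.8, 98.4, 98.3, 97.4]
max width (corner) dir deg mod 60 15.59001604767385
```

Head centre estimate (0.555,-0.223), flats normals near 50° mod 60 (a corner faces the scene camera). I'll grip with the closing line at yaw 110°, which leaves wrist range both ways.

```bash
cat >> h.py <<'E'
B=np.array([.5547,-.2232])
def RB(deg): a=np.radians(deg); return Rt(0,np.array([np.cos(a),np.sin(a),0]))
E
python3 - <<'E'
from h import *
print(row([*B,.25],RB(110)))
E
```

```text
[12.51, 31.24, 1.02, 0.27, -0.33, -18.14]
```

>>> {"op": "apply_moves", "data": {
  "targets": [
    [[6,2.4,6,0.2,0,0,-2],[6,4.8,12,0.4,0,0,-4],[6,7.2,18,0.6,0,0,-6],[6,9.6,24,0.8,0,0,-8],[6,12,30,1,0.2,-0.2,-10]]
  ]
}}

```text
time_s: 12.32
position: [0.5406, -0.2343, 0.251]
eef_rot: [-0.543, -3.08, -0.005]
wrist_force: [0.0, -0.8, 0.4]
width: 0.0598
gripper_force: 0.0
```

```bash
python3 - <<'E'
from h import *
s=manip.state();print(s["time_s"],s["position"],s["joint_pos"].round(2));print(row([*B,.17],RB(110)))
E
```

```text
12.325 [ 0.54058311 -0.23425666  0.25098306] [-0.53  0.41 -0.06  1.11 -0.   -0.18]
[-1.06, 1.52, 8.09, 0.07, -0.15, -8.0]
```

>>> {"op": "apply_moves", "data": {
  "targets": [
    [[6,-0.5,0.7,0,0,0,-2],[6,-1,1.5,0,0,0,-4],[6,-1.05,1.5,3,0,0,-6],[6,-1.05,1.5,6,0,0,-8],[6,-1.05,1.5,8,0,0,-8]]
  ]
}}

```text
time_s: 12.95
position: [0.5527, -0.2239, 0.1694]
eef_rot: [0.537, -3.082, -0.015]
wrist_force: [0.2, 0.4, 0.6]
width: 0.0603
gripper_force: 0.0
```

```bash
python3 - <<'E'
from h import *
s=manip.state();print(s["time_s"],s["position"],s["joint_pos"].round(2));print(row([*B,.132],RB(110)))
E
```

```text
12.95 [ 0.55270069 -0.22388522  0.16935672] [-0.51  0.48 -0.16  0.94 -0.   -0.85]
[-0.25, -0.05, 3.73, 0.14, -0.13, -0.05]
```

>>> {"op": "apply_moves", "data": {
  "targets": [
    [[6,-0.2,0,1.2,0,0,0],[6,-0.2,0,2.5,0.1,-0.1,0],[6,-0.2,0,3.7,0.1,-0.1,0],[6,-0.2,0,3.7,0.1,-0.1,0],[4,-0.2,0,3.7,0.1,-0.1,0]]
  ]
}}

```text
time_s: 13.58
position: [0.5556, -0.2241, 0.1343]
eef_rot: [0.537, -3.095, -0.002]
wrist_force: [0.5, 0.5, -0.2]
width: 0.0431
gripper_force: 0.0
```

>>> {"op": "apply_moves", "data": {
  "targets": [
    [[3,0,0,0,0,0,0],[2.8,0,0,0,0,0,0],[2.8,0,0,0,0,0,0],[2.8,0,0,0,0,0,0],[2.8,0,0,0,0,0,0]]
  ],
  "squeeze": 20
}}

```text
time_s: 14.2
position: [0.5574, -0.2262, 0.1353]
eef_rot: [-0.535, 3.093, -0.006]
wrist_force: [2.5, -4.5, -0.1]
width: 0.0299
gripper_force: 20.6
```

```bash
cat > g.py <<'E'
from h import *
s=manip.state(); r=R.from_rotvec(s["eef_rot"]); M=r.as_matrix()
print(s["time_s"],"pos",s["position"].round(4),"q",s["joint_pos"].round(2),"w",s["width"].round(4),"gf",s["gripper_force"],"F tool",(M.T@s["wrist_force"]).round(1),"T tool",(M.T@s["torque"]).round(2),"yawy",np.degrees(np.arctan2(M[1,1],M[0,1])).round(1),"tilt",np.degrees(np.arccos(-M[2,2])).round(2))
E
python3 g.py
```

```text
Traceback (most recent call last):
  File "g.py", line 3, in <module>
    print(s["time_s"],"pos",s["position"].round(4),"q",s["joint_pos"].round(2),"w",s["width"].round(4),"gf",s["gripper_force"],"F tool",(M.T@s["wrist_force"]).round(1),"T tool",(M.T@s["torque"]).round(2),"yawy",np.degrees(np.arctan2(M[1,1],M[0,1])).round(1),"tilt",np.degrees(np.arccos(-M[2,2])).round(2))
                                                                                   ^^^^^^^^^^^^^^^^
AttributeError: 'float' object has no attribute 'round'
```

>>> {"op": "apply_moves", "data": {
  "targets": [
    [[3.13,0,-0.25,0.4,0,0,0],[3.13,0,-0.25,0.4,0,0,-2],[3.13,0,-0.25,0.4,0,0,-4],[3.13,0,-0.25,0.4,0,0,-6],[3.13,0,-0.25,0.4,0,0,-8]]
  ]
}}

```text
time_s: 14.82
position: [0.5563, -0.2268, 0.13]
eef_rot: [-1.571, 2.721, 0.001]
wrist_force: [-0.1, -1.2, 2.4]
width: 0.0315
gripper_force: 1.8
```

```bash
sed -i 's/s\["width"\].round(4)/round(s["width"],4)/' g.py; python3 g.py
```

```text
14.825 pos [ 0.5563 -0.2268  0.13  ] q [-0.51  0.52 -0.22  0.84  0.   -1.56] w 0.0315 gf 1.778458183107432 F tool [ 1.1 -0.5 -2.4] T tool [0.18 0.25 0.08] yawy 150.0 tilt 0.05
```

>>> {"op": "apply_moves", "data": {
  "targets": [
    [[3.15,0,0,0,0,0,-2],[3.15,0,0,0,0,0,-4],[3.15,0,0,0,0,0,-6],[3.15,0,0,0,0,0,-8],[3.15,0,0,0,0,0,-9.4]]
  ]
}}

```text
time_s: 15.45
position: [0.5563, -0.2263, 0.1299]
eef_rot: [-2.523, 1.87, 0.002]
wrist_force: [0.5, 0.6, 0.2]
width: 0.0315
gripper_force: 1.0
```

```bash
python3 g.py
```

```text
15.45 pos [ 0.5563 -0.2263  0.1299] q [-0.51  0.52 -0.22  0.84  0.   -2.38] w 0.0315 gf 0.9984327266283799 F tool [-0.4 -0.7 -0.2] T tool [ 0.13  0.13 -0.02] yawy -163.1 tilt 0.1
```

>>> {"op": "apply_moves", "data": {
  "targets": [
    [[5.5,0,0,0,0,0,0],[5.5,0,0,0,0,0,0],[5.5,0,0,-2,0,0,0],[4,0,0,-4,0,0,0],[0,0,0,-4,0,0,0]]
  ]
}}

```text
time_s: 16.08
position: [0.5571, -0.2268, 0.1711]
eef_rot: [-2.518, 1.876, -0.002]
wrist_force: [-0.1, 0.0, -0.3]
width: 0.0233
gripper_force: 0.0
```

>>> {"op": "apply_moves", "data": {
  "targets": [
    [[0,0,0,0,0,0,0],[0,0,0,0,0,0,0],[0,0,0,0.3,0,0,0],[0,0,0,0.6,0,0,0],[0,0,0,0.9,0,0,0]]
  ]
}}

```text
time_s: 16.7
position: [0.556, -0.2263, 0.1603]
eef_rot: [-2.52, 1.875, 0.003]
wrist_force: [0.3, -0.6, -0.3]
width: -0.0
gripper_force: 0.0
```

```bash
python3 g.py; python3 - <<'E'
from h import *
import pickle
c=manip.capture("scene"); save(c,"scene3"); pickle.dump(c,open("scene3.pkl","wb")); print(proj(c,[[.557,-.226,.137],[.557,-.226,.092]]))
t=c["image"][150:250,240:340]; cv2.imwrite("pics/d.png",cv2.resize(t,(600,600),interpolation=2)[:,:,::-1])
E
```

```text
16.7 pos [ 0.556  -0.2263  0.1603] q [-0.51  0.49 -0.18  0.9   0.   -2.37] w -0.0 gf 0.0 F tool [ 0.7 -0.1  0.3] T tool [ 0.02  0.03 -0.06] yawy -163.3 tilt 0.12
[[277.44524351 199.8366505 ]
 [277.30847638 214.73141046]]
```

View pics/d.png

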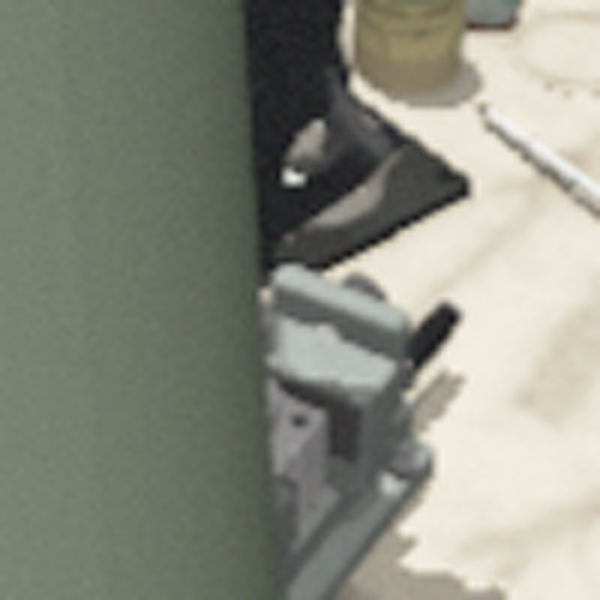

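The bolt is hidden behind the arm; the handle (430,330) stands as left. I'll feel the head's height with the closed fingertips.

>>> {"op": "apply_moves", "data": {
  "targets": [
    [[0,0,0,0.2,0,0,0],[0,0,0,0.4,0,0,0],[0,0,0,0.6,0,0,0],[0,0,0,0.8,0,0,0],[0,0,0,0.8,0,0,0]]
  ]
}}

```text
time_s: 17.38
position: [0.556, -0.2262, 0.1526]
eef_rot: [-2.52, 1.875, 0.003]
wrist_force: [0.4, 1.5, 0.3]
width: -0.0001
gripper_force: 0.0
```

```bash
python3 g.py
```

```text
17.375 pos [ 0.556  -0.2262  0.1526] q [-0.51  0.49 -0.19  0.89  0.   -2.37] w -0.0001 gf 0.0 F tool [-1.4 -0.9 -0.3] T tool [-0.    0.   -0.02] yawy -163.3 tilt 0.12
```

>>> {"op": "apply_moves", "data": {
  "targets": [
    [[0,0,0,0.15,0,0,0],[0,0,0,0.3,0,0,0],[0,0,0,0.45,0,0,0],[0,0,0,0.55,0,0,0],[0,0,0,0.55,0,0,0]]
  ]
}}

```text
time_s: 18.0
position: [0.5562, -0.2263, 0.1482]
eef_rot: [-2.52, 1.875, 0.001]
wrist_force: [-1.4, 1.9, 6.9]
width: 0.0003
gripper_force: 3.2
```

```bash
python3 g.py
```

```text
18.0 pos [ 0.5562 -0.2263  0.1482] q [-0.51  0.5  -0.2   0.88  0.   -2.37] w 0.0003 gf 3.1546498252942 F tool [-2.2  0.8 -6.9] T tool [-0.35 -0.27  0.  ] yawy -163.3 tilt 0.07
```

Contact at tip height 0.131, against 0.137 before: the bolt has dropped about 6 mm. Now regrip for the forward turn.

>>> {"op": "apply_moves", "data": {
  "targets": [
    [[0,0,0,-2.5,0,0,0],[5.5,0,0,-4,0,0,0],[5.5,0,0,-4,0,0,0],[5.5,0,0,-2,0,0,0],[5.5,0,0,0,0,0,0]]
  ]
}}

```text
time_s: 18.62
position: [0.5559, -0.2261, 0.1461]
eef_rot: [-2.52, 1.875, 0.003]
wrist_force: [-0.1, 1.0, 0.4]
width: 0.0553
gripper_force: 0.0
```

>>> {"op": "apply_moves", "data": {
  "targets": [
    [[5.5,0,0,0.9,0,0,0],[5,0,0,1.8,0,0,0],[3.5,0,0,1.8,0,0,0],[2.8,0,0,1.8,0,0,0],[2.8,0,0,1.8,0,0,0]]
  ],
  "squeeze": 20
}}

```text
time_s: 19.25
position: [0.5562, -0.2261, 0.1295]
eef_rot: [-2.519, 1.875, 0.002]
wrist_force: [0.4, -0.3, -1.6]
width: 0.031
gripper_force: 20.6
```

```bash
python3 g.py
```

```text
19.25 pos [ 0.5562 -0.2261  0.1295] q [-0.51  0.52 -0.22  0.84  0.   -2.37] w 0.031 gf 20.609318129718304 F tool [ 0.4 -0.3  1.6] T tool [ 0.01 -0.16 -0.01] yawy -163.3 tilt 0.1
```

>>> {"op": "apply_moves", "data": {
  "targets": [
    [[2.8,0,0,0,0,0,1],[2.8,0,0,0.01,0,0,3],[2.8,0,0,0.03,0,0,5],[2.8,0,0,0.05,0,0,7],[2.8,0,0,0.07,0,0,9]]
  ],
  "squeeze": 25
}}

```text
time_s: 19.88
position: [0.5567, -0.2262, 0.1289]
eef_rot: [-1.602, 2.7, 0.002]
wrist_force: [0.8, 1.3, -2.1]
width: 0.0309
gripper_force: 25.0
```

```bash
python3 g.py
```

```text
19.875 pos [ 0.5567 -0.2262  0.1289] q [-0.51  0.52 -0.22  0.83  0.   -1.58] w 0.0309 gf 25.03399182111025 F tool [-1.6 -0.1  2.1] T tool [ 0.18 -0.31  0.03] yawy 151.4 tilt 0.11
```

>>> {"op": "apply_moves", "data": {
  "targets": [
    [[2.8,0,0,0.02,0,0,2],[2.8,0,0,0.04,0,0,4],[2.8,0,0,0.06,0,0,6],[2.8,0,0,0.08,0,0,8],[2.8,0,0,0.1,0,0,10]]
  ]
}}

```text
time_s: 20.5
position: [0.557, -0.2266, 0.1281]
eef_rot: [-0.311, 3.125, 0.001]
wrist_force: [2.0, -0.9, -2.9]
width: 0.0307
gripper_force: 25.0
```

>>> {"op": "apply_moves", "data": {
  "targets": [
    [[2.8,0,0,0.02,0,0,2],[2.8,0,0,0.04,0,0,4],[2.8,0,0,0.06,0,0,6],[2.8,0,0,0.08,0,0,8],[2.8,0,0,0.1,0,0,10]]
  ]
}}

```text
time_s: 21.12
position: [0.557, -0.2271, 0.1272]
eef_rot: [1.039, 2.963, 0.0]
wrist_force: [0.7, -1.9, -2.0]
width: 0.0308
gripper_force: 25.0
```

```bash
python3 g.py
```

```text
21.125 pos [ 0.557  -0.2271  0.1272] q [-0.51  0.52 -0.22  0.83  0.    0.16] w 0.0308 gf 25.04409802146256 F tool [-1.7 -1.   2. ] T tool [ 0.04 -0.36 -0.05] yawy 51.3 tilt 0.06
```

>>> {"op": "apply_moves", "data": {
  "targets": [
    [[2.8,0,0,0.02,0,0,2],[2.8,0,0,0.04,0,0,4],[2.8,0,0,0.06,0,0,6],[2.8,0,0,0.08,0,0,8],[2.8,0,0,0.1,0,0,10]]
  ]
}}

```text
time_s: 21.75
position: [0.5564, -0.2273, 0.1262]
eef_rot: [2.195, 2.247, -0.001]
wrist_force: [-0.1, -2.0, -1.4]
width: 0.0306
gripper_force: 25.1
```

>>> {"op": "apply_moves", "data": {
  "targets": [
    [[2.8,0,0,0.02,0,0,2],[2.8,0,0,0.04,0,0,4],[2.8,0,0,0.06,0,0,6],[2.8,0,0,0.08,0,0,8],[2.8,0,0,0.1,0,0,10]]
  ]
}}

```text
time_s: 22.38
position: [0.5559, -0.2271, 0.1252]
eef_rot: [2.939, 1.109, -0.002]
wrist_force: [-2.5, -1.2, 0.1]
width: 0.0308
gripper_force: 25.1
```

>>> {"op": "apply_moves", "data": {
  "targets": [
    [[2.8,0,0,0.02,0,0,2],[2.8,0,0,0.04,0,0,4],[2.8,0,0,0.06,0,0,6],[2.8,0,0,0.08,0,0,8],[2.8,0,0,0.1,0,0,10]]
  ]
}}

```text
time_s: 23.0
position: [0.5558, -0.2266, 0.1242]
eef_rot: [-3.132, 0.237, 0.002]
wrist_force: [-1.8, 0.5, 1.1]
width: 0.0305
gripper_force: 25.2
```

```bash
python3 g.py
```

```text
23.0 pos [ 0.5558 -0.2266  0.1242] q [-0.51  0.52 -0.22  0.82 -0.    2.78] w 0.0305 gf 25.1831881608814 F tool [-1.8 -0.2 -1.1] T tool [-0.09 -0.48 -0.03] yawy -98.7 tilt 0.07
```

>>> {"op": "apply_moves", "data": {
  "targets": [
    [[5.5,0,0,0,0,0,0],[5.5,0,0,0,0,0,0],[5.5,0,0,-2,0,0,-2],[4,0,0,-4,0,0,-4],[0,0,0,-4,0,0,-6]]
  ]
}}

```text
time_s: 23.62
position: [0.5575, -0.227, 0.1657]
eef_rot: [3.082, 0.603, 0.004]
wrist_force: [0.5, 0.1, 0.1]
width: 0.0231
gripper_force: 0.0
```

>>> {"op": "apply_moves", "data": {
  "targets": [
    [[0,0,0,0.3,0,0,-2],[0,0,0,0.6,0,0,-4],[0,0,0,0.9,0,0,-6],[0,0,0,1.2,0,0,-8],[0,0,0,1.3,0,0,-10]]
  ]
}}

```text
time_s: 24.25
position: [0.5562, -0.2263, 0.1505]
eef_rot: [-2.538, -1.849, -0.001]
wrist_force: [0.4, 0.5, 0.3]
width: -0.0004
gripper_force: 0.0
```

>>> {"op": "apply_moves", "data": {
  "targets": [
    [[0,0,0,0.2,0,0,-2],[0,0,0,0.4,0,0,-4],[0,0,0,0.4,0,0,-6],[0,0,0,0.4,0,0,-8],[0,0,0,0.4,0,0,-8]]
  ]
}}

```text
time_s: 24.88
position: [0.5563, -0.2264, 0.1467]
eef_rot: [-1.764, -2.598, -0.002]
wrist_force: [-0.0, -0.7, -0.7]
width: -0.0
gripper_force: 0.0
```

```bash
python3 g.py
```

```text
24.875 pos [ 0.5563 -0.2264  0.1467] q [-0.51  0.5  -0.2   0.87  0.    0.68] w -0.0 gf 0.0 F tool [-0.6 -0.3  0.7] T tool [ 0.05 -0.02 -0.01] yawy 21.7 tilt 0.08
```

>>> {"op": "apply_moves", "data": {
  "targets": [
    [[0,0,0,0.1,0,0,0],[0,0,0,0.2,0,0,0],[0,0,0,0.3,0,0,0],[0,0,0,0.4,0,0,0],[0,0,0,0.4,0,0,0]]
  ]
}}

```text
time_s: 25.5
position: [0.5562, -0.2263, 0.1433]
eef_rot: [-1.764, -2.599, -0.002]
wrist_force: [-2.0, 0.5, 5.9]
width: -0.0001
gripper_force: 2.7
```

```bash
python3 g.py
```

```text
25.5 pos [ 0.5562 -0.2263  0.1433] q [-0.51  0.5  -0.2   0.87  0.    0.68] w -0.0001 gf 2.7198144049179973 F tool [ 1.2 -1.7 -5.9] T tool [ 0.23  0.31 -0.02] yawy 21.7 tilt 0.08
```

>>> {"op": "apply_moves", "data": {
  "targets": [
    [[0,0,0,-2.5,0,0,0],[5.5,0,0,-4,0,0,0],[5.5,0,0,-4,0,0,0],[5.5,0,0,-2,0,0,0],[5.5,0,0,0,0,0,0]]
  ]
}}

```text
time_s: 26.12
position: [0.5559, -0.2261, 0.1415]
eef_rot: [-1.763, -2.598, -0.001]
wrist_force: [-0.8, -0.0, -0.6]
width: 0.0552
gripper_force: 0.0
```

>>> {"op": "apply_moves", "data": {
  "targets": [
    [[5.5,0,0,0.9,0,0,0],[5,0,0,1.9,0,0,0],[3.5,0,0,2,0,0,0],[2.8,0,0,2,0,0,0],[2.8,0,0,2,0,0,0]]
  ],
  "squeeze": 25
}}

```text
time_s: 26.75
position: [0.5561, -0.226, 0.1227]
eef_rot: [-1.763, -2.598, -0.002]
wrist_force: [0.4, 1.9, -2.8]
width: 0.0309
gripper_force: 25.0
```

>>> {"op": "apply_moves", "data": {
  "targets": [
    [[2.8,0,0,0.02,0,0,1.5],[2.8,0,0,0.04,0,0,3.5],[2.8,0,0,0.06,0,0,5.5],[2.8,0,0,0.08,0,0,7.5],[2.8,0,0,0.1,0,0,9.5]]
  ]
}}

```text
time_s: 27.38
position: [0.5567, -0.2261, 0.1219]
eef_rot: [-2.665, -1.661, -0.003]
wrist_force: [1.6, 1.5, -2.7]
width: 0.0311
gripper_force: 24.9
```

>>> {"op": "apply_moves", "data": {
  "targets": [
    [[2.8,0,0,0.01,0,0,1.8],[2.8,0,0,0.03,0,0,3.5],[2.8,0,0,0.05,0,0,5],[2.8,0,0,0.06,0,0,6],[2.8,0,0,0.06,0,0,6]]
  ]
}}

```text
time_s: 28.0
position: [0.557, -0.2263, 0.1214]
eef_rot: [-3.001, -0.925, -0.003]
wrist_force: [3.3, 1.0, -1.8]
width: 0.031
gripper_force: 25.1
```

>>> {"op": "apply_moves", "data": {
  "targets": [
    [[2.8,0,0,0,0,0,0],[2.8,0,0,0,0,0,0],[2.8,0,0,0,0,0,0],[2.8,0,0,0,0,0,0],[2.8,0,0,0,0,0,0]]
  ]
}}

```text
time_s: 28.62
position: [0.5569, -0.2263, 0.1213]
eef_rot: [-3.002, -0.924, -0.002]
wrist_force: [4.6, 1.0, -1.5]
width: 0.031
gripper_force: 25.1
```

```bash
python3 g.py
```

```text
28.625 pos [ 0.5569 -0.2263  0.1213] q [-0.51  0.53 -0.23  0.82  0.    2.03] w 0.031 gf 25.07853565737605 F tool [4.4 1.8 1.5] T tool [-0.39  0.97 -0.  ] yawy -55.8 tilt 0.1
```

```bash
python3 -c "
from plant import manip
print(manip.sign_off())"
```

```text
the job is handed in; nothing more can be done
None
```

I handed the job in at 28.6 s; no verdict came back. The vise is clamped (about 23 N at the handle when I stopped). The bolt dropped over the lip (about 6 mm by fingertip touch) and was then turned forward about 372° to an estimated slide of -12 mm. It is held still at 25 N, with the tools and gauges not knowingly touched; the final clamp force and slide were not measured directly.

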